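Square a cabinet door in the jig and snug the clamp shoe

TASK

Push the small wooden cabinet door flat along the jig board, never lifting it, into the corner of the jig, so that its long edge lies tight against the long fence on the far side and its left end tight against the end stop. Then push the sliding clamp shoe along its slot until its rubber face bears against the door's right end. Leave the door so, square in its corner, and leave the other things on the bench where they are.

Things in the scene. Friction and masses are not known exactly. Their poses are not given: they have to be found in the camera images.
- jig: Fixed squaring jig on the bench: white-faced board 260 mm (its x) x 460 mm (its y) x 12 mm thick. Origin: centre of the board's underside, at bench height; x points away from the robot, y to the robot's left, z up; turned at most 0.18 rad. Two fixed wooden bars on it, tops 34 mm above the bench, meet in a square corner at its far left: the long fence and the end stop.
- fence_face (a point): Point on the door-side face of the long fence, at its foot; in the jig's frame at x = +95, y = +70, z = 12 mm. The fence is 28 mm thick and runs along the jig's y from -120 to +220 mm; its face looks to the robot.
- stop_face (a point): Point on the door-side face of the end stop, at its foot; in the jig's frame at x = +50, y = +160, z = 12 mm. The stop is 28 mm thick and runs along the jig's x from -20 to +95 mm; its face looks to the right (-y).
- door: Loose cabinet door of pale wood lying flat on the jig board: 90 mm (its x) x 180 mm (its y) x 18 mm thick, about 0.22 kg, a frame with a centre panel recessed 5 mm. Origin: centre of its underside (12 mm above the bench). Its axes are the jig's, turned at most 0.25 rad at the start. Home, its origin is at x = +50, y = +70 mm in the jig's frame.
- shoe (a joint): Travel of the clamp shoe along the jig's +y, in m (0 to 0.18; starts at 0 to 0.03). It stays where it is left; sliding it takes about 3 N. It meets a door that is home at 0.17.
- shoe_face (a point): Centre of the clamp shoe's rubber face, looking to the jig's +y; in the jig's frame at x = +50, y = -190 mm plus the joint value, 30 mm above the bench. The shoe is a wooden block 60 mm wide (jig x), 35 mm long (from the face to -y), from 13 to 47 mm above the bench, with a screw head on top (to 52 mm). It runs in a dark slot, flush with the board, at the right of the jig.
- offcut: Loose offcut of pale wood, 36 x 60 x 18 mm, lying on the near right corner of the jig board. Leave alone. Origin: centre of its underside.
- dowel: Loose stub of wooden dowel, 26 mm across, 30 mm tall, standing on the near left corner of the jig board. Leave alone. Origin: centre of its underside.
- glue: Glue bottle, 58 mm across, 150 mm tall, standing on the bench beyond the long fence. Leave alone. Origin: centre of its underside.
- screws: Glass jar of screws, 64 mm across, 75 mm tall, on the bench beyond the long fence. Leave alone. Origin: centre of its underside.
- tape: Tape measure, 62 x 36 x 62 mm, standing on the bench beyond the long fence. Leave alone. Origin: centre of its underside.
- driver: Screwdriver lying on the bench left of the jig, along its own x: 200 mm long, handle (to -x) 26 mm thick. Origin: under its middle. Leave alone.
- square: Try square lying flat on the bench right of the jig: stock 100 mm along its y, blade 150 mm along its +x, 16 mm high. Leave alone. Origin: under the middle of the stock.
Things that resemble listed ones, but are neither listed nor needed, are in the scene too. Leave any green or orange look-alike of the door alone.

How it is judged (in metres and radians):
On the way, in this order (a step that is already met when the one before it is completed fails the run):
1. the door lies home in the corner, against the long fence and the end stop (x of door in the frame of jig above 0.046 m and y of door in the frame of jig above 0.066 m and angle between the y axis of door and the y axis of jig, either way round below 0.025 rad and height (world z) of door below 0.015 m and angle between door's own z axis and vertical below 0.04 rad), for 0.2 s.
2. the clamp shoe bears against the right end of the door (all of step 1 and y of shoe_face in the frame of door above -0.0935 m), for 0.2 s.
At the end, for the whole second after the job is handed in: The door lies flat on the board within 4 mm of home against both the long fence and the end stop and square to them within 0.025 rad, at rest, and the clamp shoe's face is within 3.5 mm of its right end (all of step 2 and linear speed of door below 0.01 m/s); the robot touches nothing.
It fails at once if the door is lifted or tipped off the board (height (world z) of door above 0.02 m or angle between door's own z axis and vertical above 0.1 rad).
It fails at once if another thing on the bench is displaced by more than 20 mm (distance of any of offcut, dowel, glue, screws, tape, driver, square from where it was at the start of the episode above 0.02 m).
It also fails if it takes over 51 s, if anything falls off the work surface, if the arm or the gripper's body presses on something with over 40 N, if the wrist force passes 120 N, or if a joint passes its speed limit or range.

ROBOT

A 6-joint arm with a two-finger parallel gripper is mounted at the origin on the work surface. World frame = base frame: x ahead of the robot, y to its left, z up, the work surface at z = 0. Lengths are in m, angles in degrees, forces in N, time in s.
With the tool pointing down it reaches from about 0.275 to 0.725 m from the base axis. Payload 5.6 kg.
Tool frame: the origin (TCP) lies at the very end of the fingers, on their centre line; the grasp point (between the pads) lies 19 mm behind it; z points along the fingers, y is the line along which they close (so a half turn about z gives the same grasp; the last joint's range is limited). The gripper opens to 85 mm and grips with 20 to 120 N. Pads are 22 mm wide; open, the fingers measure 114 mm over their backs; the gripper's body (76 mm by 85 mm) begins 54 mm behind the grasp point. The pads swing forward as they close: fully open they stand 13 mm farther back than shut.
Start: joints at [87.64, 14.616, 6.199, 0, -81.583, -16.306], TCP at [0.176, 0.521, 0.231] pointing down, gripper open.
Joint ranges: [-168.99, 168.99], [-69.2, 112.95], [-62.41, 85.93], [-164.36, 98.24], [-168.68, -3.75], [-174.98, 174.98]. Speed limits (degrees/s): [147.25, 147.25, 180, 180, 180, 180].

INTERFACE

Orientations are given as [roll, pitch, yaw] about the fixed x, y, z axes, in that order (R = Rz(yaw) Ry(pitch) Rx(roll)).
In Python, from cell import state, imaging, sign_off gives the robot as it stands.
- The arm moves only by the shell command python3 -m crank 'ROWS' [FORCE]. ROWS is JSON, a list of rows, each an object with "translation": the shift along the tool's x, y, z in cm, a list of three; "twist": the turn about the tool's z in degrees; "gripper": the gripper's target within -1 to 1 (fully open at 1, half-way at 0, shut at -1). A call has 1 to 8 rows; each row is the pose to reach, as a shift and turn from the pose commanded when the call began, along the tool's axes at that moment; what a row does not reach only later rows make up. A row lasts 1/12 s, in which the tool goes at most 41.7 mm and 7.16 degrees, less where a joint would pass 70% of its speed; a pose out of reach is approached as far as the arm can. A call with a gripper value outside its range is refused whole. The fingers move at their own pace and stop on an object; FORCE is the grip in N (left out, the last holds). Time passes only in rows, so rows that repeat a pose let the fingers close. It gives the time, the measured TCP pose, the force, the opening and the grip force at its end, in the units of the state.
- state(): the state, without advancing time (a new reading comes with each control period).
- imaging.snapshot(name): name is "scene" or "side" or "wrist"; returns the picture (400x640x3 uint8, red, green, blue); there is no depth.
- imaging.get_calibration(name): a dict with "K" (3x3 intrinsics, pixels), "R" (3x3) and "t" (3): a world point X has camera coordinates R X + t. Camera axes: x right, y down, z forward; pixel columns grow to the right and rows downward; lengths in m; the calibration is good to about 2 mm. A picture is of the moment at which its call begins: read the wrist's pose just before it. get_calibration takes no time and is no camera call; for the wrist camera it gives the pose at the moment of the call.
- sign_off(): hands the job in; it is judged then, once.
The state is a dict: "clock": time; "joints": joint angles; "dq": joint speeds; "joint_efforts": joint torques, N m; "eef_pos": TCP position; "eef_rot": TCP orientation; "force": force on the tool from outside, world axes, zero at the start; "torque": the same for the moment, N m; "opening": opening from 0.0 (shut) to 1.0 (fully open); "finger_force": force on a finger pad.
Only numpy, scipy, OpenCV 4.12 (cv2) and the standard library are available. Lean on these libraries where they do the work, as an engineer would, in place of code of your own. Each camera call takes 0.05 s, during which the arm holds its last target. There are 200 camera calls.

## Working session

There is one attempt and no reset: what is moved stays moved. The work goes in short steps, Python scripts to look and compute and a shell command to move; the robot and the scene stay as the last step left them, time stands still between calls to the robot, and variables do not carry over. Pictures are saved under pics/ and viewed, at most 10 in all, crops included, and the job is handed in when it is done.

```bash
mkdir -p pics
python3 - <<'E'
from cell import state, imaging
import cv2,numpy as np
s=state();print(s['clock'],s['eef_pos'],s['eef_rot'])
for n in("scene","side"):
    cv2.imwrite(f"pics/{n}1.png",imaging.snapshot(n)[:,:,::-1])
    c=imaging.get_calibration(n);print(n,np.round(c['K'],1).tolist(),np.round(c['R'],3).tolist(),np.round(c['t'],3))
E
```

```text
0.0 [0.17580215 0.52062642 0.230397  ] [ 1.79891552e+02 -5.55305499e-03 -1.86677578e+01]
scene [[434.4, 0.0, 323.8], [0.0, 434.4, 200.1], [0.0, 0.0, 1.0]] [[0.223, 0.975, -0.02], [0.628, -0.159, -0.762], [-0.746, 0.157, -0.647]] [-0.154 -0.3    1.501]
side [[402.7, 0.0, 316.7], [0.0, 402.7, 197.6], [0.0, 0.0, 1.0]] [[0.858, -0.514, 0.003], [-0.382, -0.64, -0.666], [0.344, 0.571, -0.746]] [-0.443  0.241  1.045]
```

View pics/scene1.png

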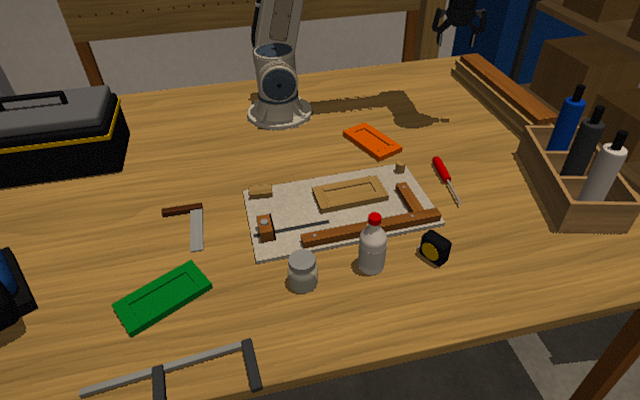

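View pics/side1.png

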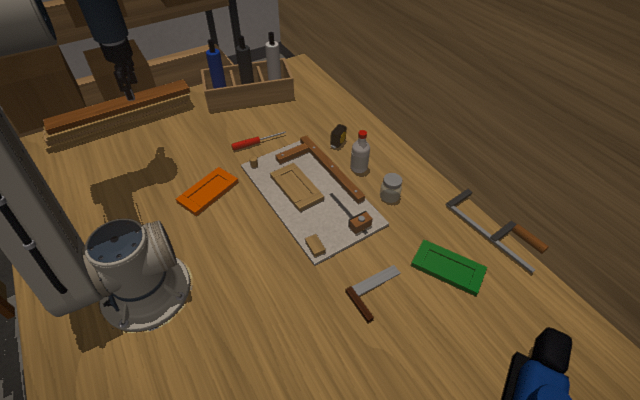

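The scene view shows the jig at about (345,210) with the door at (350,193). In the side view the door is at (297,187), the shoe at (360,221), the offcut at (315,244) and the dowel at (254,163). I'll zoom in on the side view.

```bash
cat > h.py <<'E'
import numpy as np,cv2
from cell import imaging
def ray(n,px,z,c=None):
    c=c or imaging.get_calibration(n);K,R,t=map(np.array,(c['K'],c['R'],c['t']))
    px=np.atleast_2d(np.array(px,float));C=-R.T@t
    d=np.c_[px,np.ones(len(px))]@np.linalg.inv(K).T@R
    return (C+d*((z-C[2])/d[:,2])[:,None])[:,:2]
E
python3 - <<'E'
import cv2
a=cv2.imread('pics/side1.png')[130:270,230:400];cv2.imwrite('pics/c1.png',cv2.resize(a,None,fx=4,fy=4,interpolation=cv2.INTER_CUBIC))
E
```

```text
(no output)
```

View pics/c1.png

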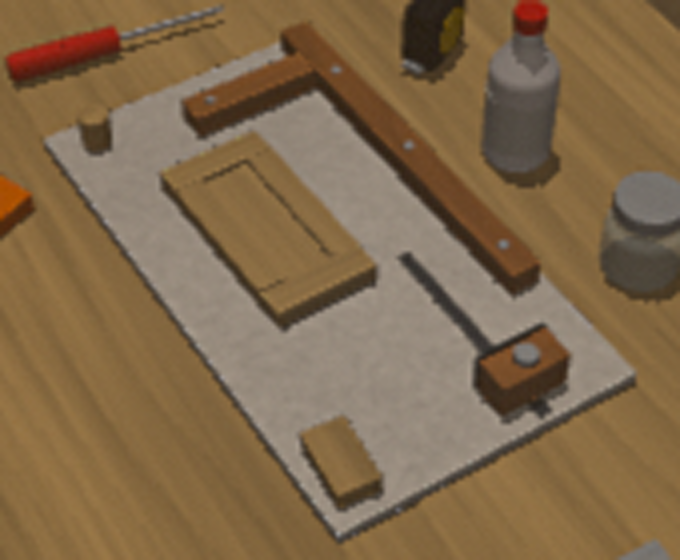

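```bash
cat >> h.py <<'E'
def p(l): return np.array(l)/4+[229.6,129.6]
E
python3 - <<'E'
from h import *
B=ray('side',p([(46,142),(338,532),(634,374)]),.012)   # NL,NR,FR
print(B.round(4).tolist(),np.linalg.norm(B[0]-B[1]),np.linalg.norm(B[1]-B[2]))
u=B[0]-B[1];v=B[2]-B[1]
yaw=np.average([np.arctan2(-u[0],u[1]),np.arctan2(v[1],v[0])],weights=[.7,.3])
print('angles',np.arctan2(-u[0],u[1]),np.arctan2(v[1],v[0]))
o=(B[0]+B[2])/2;R=np.array([[np.cos(yaw),-np.sin(yaw)],[np.sin(yaw),np.cos(yaw)]])
print('jig',o,yaw)
np.savez('jig.npz',o=o,R=R,yaw=yaw)
J=lambda w:((w-o)@R).round(4).tolist()
D=ray('side',p([(162,178),(256,134),(376,268),(283,316)]),.030)
print('door jig',J(D),J(D.mean(0)),[np.linalg.norm(D[i]-D[i-1]).round(3) for i in range(4)])
d=D[0]-D[3];d2=D[1]-D[2];print('dang',np.arctan2(-d[0],d[1])-yaw,np.arctan2(-d2[0],d2[1])-yaw)
print('screw',J(ray('side',p([(527,352)]),.052)))
print('shoe',J(ray('side',p([(478,362),(545,327),(570,358)]),.047)))
print('offcut',J(ray('side',p([(302,435),(345,418),(381,482),(338,500)]),.030)))
print('dowel',J(ray('side',p([(95,112)]),.042)))
print('stopend',J(ray('side',p([(184,100),(203,122)]),.034)))
print('glue',J(ray('side',p([(518,165)]),0)))
E
```

```text
[[0.3994, 0.295], [0.4139, -0.1572], [0.6694, -0.1517]] 0.4524611888235044 0.25548810190533855
angles 0.032092520084491725 0.02167019607243907
jig [0.53440417 0.07164179] 0.028965822880875926
door jig [[-0.0743, 0.121], [0.015, 0.1248], [0.0171, -0.0518], [-0.0672, -0.0548]] [-0.0274, 0.0348] [np.float64(0.176), np.float64(0.089), np.float64(0.177), np.float64(0.084)]
dang 0.04035635872766857 0.011614363142684065
screw [[0.0524, -0.1926]]
shoe [[0.0204, -0.1782], [0.0801, -0.1779], [0.0777, -0.2104]]
offcut [[-0.112, -0.1548], [-0.0789, -0.1585], [-0.0872, -0.2171], [-0.1197, -0.2137]]
dowel [[-0.0893, 0.2071]]
stopend [[-0.0168, 0.1889], [-0.0165, 0.1569]]
glue [[0.1954, 0.0035]]
```

```bash
cat >> h.py <<'E'
def go(x,y,z,dy=0):
    "tool-frame shift (cm) and twist to jig x,y (m), height z, tool x at jig yaw+dy deg"
    from cell import state
    from scipy.spatial.transform import Rotation as Ro
    j=np.load('jig.npz');s=state();P=np.array(s['eef_pos']);T=Ro.from_euler('xyz',s['eef_rot'],degrees=True).as_matrix()
    tgt=np.r_[j['o']+j['R']@[x,y],z]
    tw=(s['eef_rot'][2]-np.degrees(float(j['yaw']))-dy+180)%360-180
    print('at jig',((P[:2]-j['o'])@j['R']).round(4),P[2].round(4),'shift',(T.T@(tgt-P)*100).round(2),'twist',round(tw,1),'t',s['clock'],'F',np.round(s['force'],1))
E
python3 -c "from h import *;go(-.115,.033,.23)"
```

```text
at jig [-0.3454  0.4592] 0.2305 shift [36.41 31.96  0.11] twist -20.3 t 0.1 F [ 1.1  0.6 -0.8]
```

```bash
python3 -m crank '[{"translation":[24,21,0],"twist":-20.3,"gripper":1},{"translation":[24,21,0],"twist":-20.3,"gripper":1},{"translation":[24,21,0],"twist":-20.3,"gripper":1},{"translation":[24,21,0],"twist":-20.3,"gripper":1},{"translation":[24,21,0],"twist":-20.3,"gripper":1},{"translation":[24,21,0],"twist":-20.3,"gripper":1},{"translation":[24,21,0],"twist":-20.3,"gripper":1},{"translation":[24,21,0],"twist":-20.3,"gripper":1}]'; python3 -c "from h import *;go(-.115,.033,.1)"
```

```text
clock: 0.77
eef_pos: [0.3368, 0.2423, 0.2313]
eef_rot: [180.0, 0.0, 1.6]
force: [0.1, 0.0, 0.6]
opening: 1.003
finger_force: 0.0
at jig [-0.1926  0.1763] 0.2313 shift [ 7.78 14.31 13.13] twist -0.1 t 0.7667 F [0.1 0.  0.6]
```

```bash
python3 -m crank '[{"translation":[7.8,14.3,13],"twist":0,"gripper":1},{"translation":[7.8,14.3,13],"twist":0,"gripper":1},{"translation":[7.8,14.3,13],"twist":0,"gripper":1},{"translation":[7.8,14.3,13],"twist":0,"gripper":1},{"translation":[7.8,14.3,13],"twist":0,"gripper":1},{"translation":[7.8,14.3,13],"twist":0,"gripper":1},{"translation":[7.8,14.3,13],"twist":0,"gripper":1}]'
python3 - <<'E'
from h import *
go(-.115,.033,.017)
cv2.imwrite('pics/w1.png',imaging.snapshot('wrist')[:,:,::-1])
E
```

```text
clock: 1.35
eef_pos: [0.4174, 0.1024, 0.0996]
eef_rot: [179.9, 0.2, 1.4]
force: [0.4, 0.2, 1.6]
opening: 1.0
finger_force: 0.0
at jig [-0.116   0.0342] 0.0996 shift [0.14 0.1  8.26] twist -0.2 t 1.35 F [0.4 0.2 1.6]
```

View pics/w1.png

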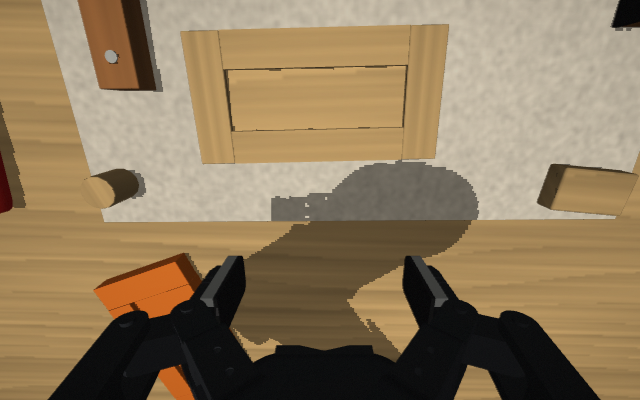

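The wrist view shows the door with its near edge running from (202,164) to (434,158) and the board's near edge at row 220. The dowel is at (113,188), the offcut at (588,190) and the orange look-alike at (150,290).

Run:
```python
from h import *
j=np.load('jig.npz');J=lambda w:((w-j['o'])@j['R']).round(4).tolist()
print('edge',J(ray('wrist',[(104,222),(600,219)],.012)))
print('door',J(ray('wrist',[(202,164),(434,158),(448,24),(181,31)],.030)))
print('orange',J(ray('wrist',[(95,290),(184,254),(207,290)],.018)))
print('stop end',J(ray('wrist',[(157,90)],.012)))
```

```text
edge [[-0.1296, 0.2342], [-0.1275, -0.2122]]
door [[-0.0734, 0.1302], [-0.069, -0.049], [0.0204, -0.047], [0.0166, 0.1313]]
orange [[-0.1978, 0.256], [-0.1589, 0.164], [-0.198, 0.1483]]
stop end [[-0.0191, 0.1647]]
```

```bash
python3 -m crank '[{"translation":[0.1,-0.5,4],"twist":0,"gripper":0},{"translation":[0.1,-0.5,6.5],"twist":0,"gripper":0},{"translation":[0.1,-0.5,7.5],"twist":0,"gripper":0},{"translation":[0.1,-0.5,8.4],"twist":0,"gripper":0},{"translation":[0.1,-0.5,8.6],"twist":0,"gripper":0},{"translation":[0.1,-0.5,8.6],"twist":0,"gripper":0}]'
python3 - <<'E'
from h import *
go(-.01,.039,.013)
cv2.imwrite('pics/w2.png',imaging.snapshot('wrist')[:,:,::-1])
E
```

```text
clock: 1.9
eef_pos: [0.4192, 0.1107, 0.0157]
eef_rot: [-180.0, -0.0, 1.7]
force: [0.4, -0.3, 0.3]
opening: 0.5
finger_force: 0.0
at jig [-0.1141  0.0424] 0.0157 shift [10.4   0.35  0.28] twist 0.1 t 1.9 F [ 0.4 -0.3  0.3]
```

View pics/w2.png

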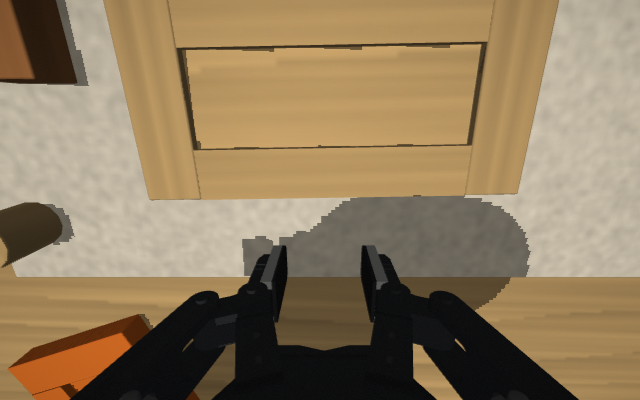

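The fingers are low, ahead of the door's near edge, which is at row 197. Now pushing to the fence.

```bash
python3 -m crank '[{"translation":[1.5,0.2,0.3],"twist":0,"gripper":0},{"translation":[3,0.2,0.3],"twist":0,"gripper":0},{"translation":[4.2,0.2,0.3],"twist":0,"gripper":0},{"translation":[5.4,0.2,0.3],"twist":0,"gripper":0},{"translation":[6.6,0.2,0.3],"twist":0,"gripper":0},{"translation":[7.8,0.2,0.3],"twist":0,"gripper":0},{"translation":[8.7,0.2,0.3],"twist":0,"gripper":0},{"translation":[9.4,0.2,0.3],"twist":0,"gripper":0}]';python3 -m crank '[{"translation":[0.3,0,0],"twist":0,"gripper":0},{"translation":[0.6,0,0],"twist":0,"gripper":0}]'; python3 -c "from h import *;go(0,.039,.013)"
```

```text
clock: 2.62
eef_pos: [0.514, 0.1108, 0.0132]
eef_rot: [-180.0, -0.1, 1.6]
force: [-2.0, 0.1, 1.6]
opening: 0.502
finger_force: 1.1
clock: 2.78
eef_pos: [0.5191, 0.1106, 0.0126]
eef_rot: [-180.0, 0.0, 1.6]
force: [-1.9, 0.0, 0.9]
opening: 0.5
finger_force: 1.1
at jig [-0.0142  0.0394] 0.0126 shift [ 1.42  0.04 -0.04] twist -0.0 t 2.7833 F [-1.9  0.   0.9]
```

```bash
python3 -m crank '[{"translation":[0.3,0,0],"twist":0,"gripper":0},{"translation":[0.6,0,0],"twist":0,"gripper":0},{"translation":[0.8,0,0],"twist":0,"gripper":0},{"translation":[0.8,0,0],"twist":0,"gripper":0}]'; python3 -m crank '[{"translation":[0.2,0,0],"twist":0,"gripper":0},{"translation":[0.3,0,0],"twist":0,"gripper":0},{"translation":[0.3,0,0],"twist":0,"gripper":0}]'; python3 -c "from h import *;go(0,.039,.013)"
```

```text
clock: 3.12
eef_pos: [0.5271, 0.1106, 0.0123]
eef_rot: [180.0, 0.0, 1.6]
force: [-1.8, -0.7, 0.2]
opening: 0.495
finger_force: 0.8
clock: 3.37
eef_pos: [0.5272, 0.1104, 0.0118]
eef_rot: [180.0, 0.3, 1.6]
force: [-11.1, 1.4, 6.3]
opening: 0.499
finger_force: 5.3
at jig [-0.0061  0.039 ] 0.0118 shift [ 0.61 -0.   -0.13] twist -0.0 t 3.3667 F [-11.1   1.4   6.3]
```

```bash
python3 -m crank '[{"translation":[-1,0,0],"twist":0,"gripper":0},{"translation":[-2.5,0,0],"twist":0,"gripper":0},{"translation":[-2.5,0,-4],"twist":0,"gripper":0},{"translation":[-2.5,0,-8],"twist":0,"gripper":0},{"translation":[-2.5,0,-8],"twist":0,"gripper":0}]'; python3 -c "
from h import *
from cell import state
go(.05,-.09,.09,90);print(np.round(state()['joints'],1))"
```

```text
clock: 3.78
eef_pos: [0.5103, 0.1116, 0.1003]
eef_rot: [-179.8, -0.8, 1.8]
force: [1.7, 0.8, 1.3]
opening: 0.498
finger_force: 0.0
at jig [-0.023   0.0406] 0.1003 shift [ 7.26 13.08  1.09] twist -89.9 t 3.7833 F [1.7 0.8 1.3]
[ 29.7  15.5 -12.5   0.2 -61.2  62. ]
```

```bash
python3 -m crank '[{"translation":[7.2,13,0],"twist":90,"gripper":0},{"translation":[7.2,13,0],"twist":90,"gripper":0},{"translation":[7.2,13,0],"twist":90,"gripper":0},{"translation":[7.2,13,0],"twist":90,"gripper":0},{"translation":[7.2,13,0],"twist":90,"gripper":0},{"translation":[7.2,13,0],"twist":90,"gripper":0},{"translation":[7.2,13,0],"twist":90,"gripper":0},{"translation":[7.2,13,0],"twist":90,"gripper":0}]'; python3 -c "
from h import *
go(.05,-.09,.09,-90)"
```

```text
clock: 4.45
eef_pos: [0.5816, -0.0182, 0.0923]
eef_rot: [-179.9, -0.0, -56.0]
force: [-1.0, 0.8, -0.5]
opening: 0.5
finger_force: 0.0
at jig [ 0.0445 -0.0911] 0.0923 shift [ 0.2  -0.52  0.23] twist 32.3 t 4.45 F [-1.   0.8 -0.5]
```

```bash
python3 -m crank '[{"translation":[0.2,-0.4,0],"twist":32.3,"gripper":0},{"translation":[0.2,-0.4,0],"twist":32.3,"gripper":0},{"translation":[0.2,-0.4,0],"twist":32.3,"gripper":0},{"translation":[0.2,-0.4,0],"twist":32.3,"gripper":0},{"translation":[0.2,-0.4,0],"twist":32.3,"gripper":0},{"translation":[0.2,-0.4,0],"twist":32.3,"gripper":0},{"translation":[0.2,-0.4,0],"twist":32.3,"gripper":0}]'
python3 - <<'E'
from h import *
go(.05,-.09,.013,-90)
cv2.imwrite('pics/s2.png',cv2.resize(imaging.snapshot('side')[130:270,230:400,::-1],None,fx=4,fy=4,interpolation=cv2.INTER_CUBIC))
E
```

```text
clock: 5.03
eef_pos: [0.5857, -0.0172, 0.0924]
eef_rot: [-179.9, 0.0, -87.8]
force: [0.1, -0.1, -0.7]
opening: 0.499
finger_force: 0.0
at jig [ 0.0487 -0.0903] 0.0924 shift [-0.03 -0.13  7.94] twist 0.5 t 5.0333 F [ 0.1 -0.1 -0.7]
```

View pics/s2.png

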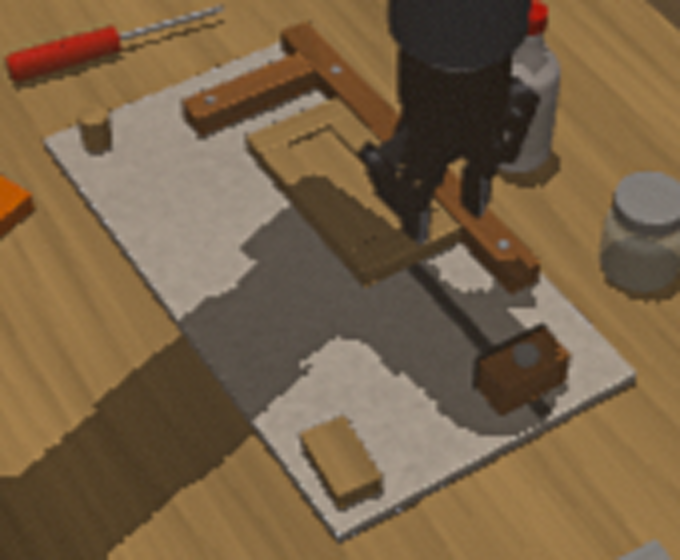

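The door lies along the fence, and its right end from (365,280) to (462,235) is clear of the fingers. I'll close the fingers a little, descend and push left.

```bash
python3 -m crank '[{"translation":[0.2,-0.1,3],"twist":0.5,"gripper":-0.4},{"translation":[0.2,-0.1,6],"twist":0.5,"gripper":-0.4},{"translation":[0.2,-0.1,7.2],"twist":0.5,"gripper":-0.4},{"translation":[0.2,-0.1,7.7],"twist":0.5,"gripper":-0.4},{"translation":[0.2,-0.1,7.7],"twist":0.5,"gripper":-0.4}]';python3 -m crank '[{"translation":[-1.5,0,0],"twist":0,"gripper":-0.4},{"translation":[-2.5,0,0],"twist":0,"gripper":-0.4},{"translation":[-3.5,0,0],"twist":0,"gripper":-0.4},{"translation":[-4.3,0,0],"twist":0,"gripper":-0.4},{"translation":[-5.1,0,0],"twist":0,"gripper":-0.4},{"translation":[-5.6,0,0],"twist":0,"gripper":-0.4},{"translation":[-5.6,0,0],"twist":0,"gripper":-0.4}]'; python3 -c "
from h import *
go(.05,-.031,.015,-90)"
```

```text
clock: 5.5
eef_pos: [0.5857, -0.0194, 0.0142]
eef_rot: [179.9, -0.0, -88.4]
force: [0.6, 0.3, -0.0]
opening: 0.298
finger_force: 0.0
clock: 6.08
eef_pos: [0.5849, 0.0381, 0.0155]
eef_rot: [-180.0, 0.0, -88.4]
force: [-0.4, 0.3, 0.4]
opening: 0.299
finger_force: 0.0
at jig [ 0.0495 -0.035 ] 0.0155 shift [-0.4  -0.05  0.05] twist -0.1 t 6.0833 F [-0.4  0.3  0.4]
```

```bash
python3 -m crank '[{"translation":[-0.3,0,0.1],"twist":0,"gripper":-0.4},{"translation":[-0.5,0,0.1],"twist":0,"gripper":-0.4},{"translation":[-0.5,0,0.1],"twist":0,"gripper":-0.4}]';python3 -m crank '[{"translation":[-0.2,0,0],"twist":0,"gripper":-0.4},{"translation":[-0.4,0,0],"twist":0,"gripper":-0.4},{"translation":[-0.4,0,0],"twist":0,"gripper":-0.4}]'; python3 -c "
from h import *
go(.05,-.031,.015,-90)"
```

```text
clock: 6.33
eef_pos: [0.5845, 0.0419, 0.0141]
eef_rot: [180.0, 0.0, -88.5]
force: [-0.1, -0.6, 0.1]
opening: 0.297
finger_force: 0.1
clock: 6.58
eef_pos: [0.5846, 0.0442, 0.0142]
eef_rot: [180.0, -0.2, -88.5]
force: [1.8, -7.4, -0.8]
opening: 0.298
finger_force: 3.7
at jig [ 0.0493 -0.0289] 0.0142 shift [ 0.21 -0.07 -0.08] twist -0.1 t 6.5833 F [ 1.8 -7.4 -0.8]
```

```bash
python3 -m crank '[{"translation":[1.5,0,0],"twist":0,"gripper":-0.4},{"translation":[3,0,-3],"twist":0,"gripper":-0.4},{"translation":[6,0,-7],"twist":0,"gripper":-0.4},{"translation":[10,0,-8],"twist":0,"gripper":-0.4},{"translation":[14,0,-8],"twist":0,"gripper":-0.4},{"translation":[18,0,-8],"twist":0,"gripper":-0.4},{"translation":[21.5,0,-8],"twist":0,"gripper":-0.4},{"translation":[21.5,0,-8],"twist":0,"gripper":-0.4}]'
python3 - <<'E'
from h import *
go(.05,-.24,.022,-90)
cv2.imwrite('pics/s3.png',cv2.resize(imaging.snapshot('side')[130:270,230:400,::-1],None,fx=4,fy=4,interpolation=cv2.INTER_CUBIC))
E
```

```text
clock: 7.25
eef_pos: [0.5897, -0.1748, 0.094]
eef_rot: [180.0, -0.0, -88.8]
force: [0.2, 0.8, -0.1]
opening: 0.306
finger_force: 0.0
at jig [ 0.0481 -0.248 ] 0.094 shift [-0.8  -0.18  7.2 ] twist -0.4 t 7.25 F [ 0.2  0.8 -0.1]
```

View pics/s3.png

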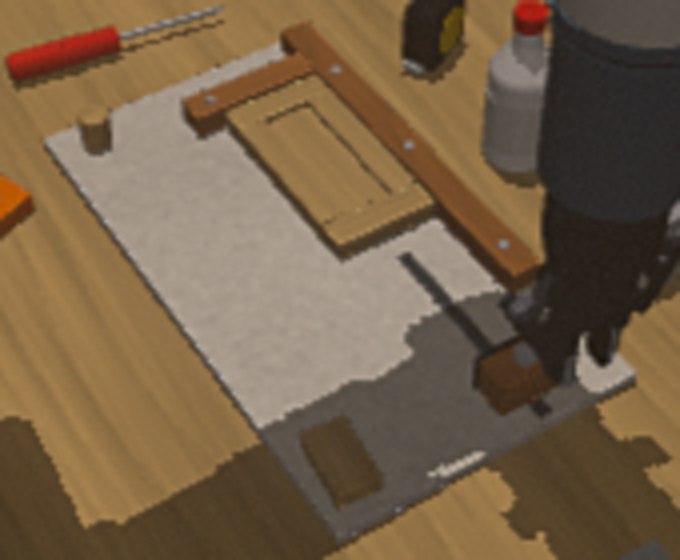

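The door is in the corner and tight against both bars: (228,115) to (315,80) at the stop, right end at (345,250) to (437,207). Now the shoe.

```bash
python3 -c "
from h import *
j=np.load('jig.npz');print(((ray('side',[(375,277),(398,270)],.016)-j['o'])@j['R']).round(3))"
python3 -m crank '[{"translation":[0,-0.2,3],"twist":-0.4,"gripper":-0.4},{"translation":[0,-0.2,5],"twist":-0.4,"gripper":-0.4},{"translation":[0,-0.2,6.6],"twist":-0.4,"gripper":-0.4},{"translation":[0,-0.2,6.8],"twist":-0.4,"gripper":-0.4},{"translation":[0,-0.2,6.8],"twist":-0.4,"gripper":-0.4}]';python3 -m crank '[{"translation":[-1.5,0,0],"twist":0,"gripper":-0.4},{"translation":[-2.8,0,0],"twist":0,"gripper":-0.4},{"translation":[-4.3,0,0],"twist":0,"gripper":-0.4},{"translation":[-5.8,0,0],"twist":0,"gripper":-0.4},{"translation":[-7.3,0,0],"twist":0,"gripper":-0.4},{"translation":[-8.8,0,0],"twist":0,"gripper":-0.4},{"translation":[-10.3,0,0],"twist":0,"gripper":-0.4},{"translation":[-11.8,0,0],"twist":0,"gripper":-0.4}]'; python3 -c "
from h import *
go(.05,-.08,.026,-90)"
```

```text
[[-0.017 -0.351]
 [ 0.047 -0.367]]
clock: 7.72
eef_pos: [0.5917, -0.1682, 0.0253]
eef_rot: [179.9, 0.0, -88.0]
force: [0.5, 0.5, 0.2]
opening: 0.302
finger_force: 0.0
clock: 8.38
eef_pos: [0.5894, -0.0502, 0.0278]
eef_rot: [-179.8, -0.0, -88.0]
force: [1.2, -3.6, -2.6]
opening: 0.299
finger_force: 1.7
at jig [ 0.0514 -0.1234] 0.0278 shift [-4.34  0.12  0.18] twist 0.3 t 8.3833 F [ 1.2 -3.6 -2.6]
```

```bash
python3 -m crank '[{"translation":[-1.2,0,0],"twist":0,"gripper":-0.4},{"translation":[-2.4,0.1,0],"twist":0,"gripper":-0.4},{"translation":[-3.4,0.1,0],"twist":0,"gripper":-0.4},{"translation":[-4.2,0.1,0],"twist":0,"gripper":-0.4},{"translation":[-4.8,0.1,0],"twist":0,"gripper":-0.4}]';python3 -m crank '[{"translation":[-0.3,0,0],"twist":0,"gripper":-0.4},{"translation":[-0.6,0,0],"twist":0,"gripper":-0.4},{"translation":[-0.6,0,0],"twist":0,"gripper":-0.4}]'; python3 -c "
from h import *
go(.05,-.066,.026,-90)"
```

```text
clock: 8.8
eef_pos: [0.586, -0.0024, 0.0269]
eef_rot: [-179.9, -0.0, -88.0]
force: [1.7, -3.8, 1.5]
opening: 0.303
finger_force: 1.6
clock: 9.05
eef_pos: [0.5851, 0.0033, 0.026]
eef_rot: [180.0, 0.0, -88.1]
force: [0.1, 0.1, 0.1]
opening: 0.301
finger_force: 0.0
at jig [ 0.0487 -0.0698] 0.026 shift [-0.38 -0.14  0.  ] twist 0.3 t 9.05 F [0.1 0.1 0.1]
```

```bash
python3 -m crank '[{"translation":[-0.2,0,0],"twist":0,"gripper":-0.4},{"translation":[-0.4,0,0],"twist":0,"gripper":-0.4},{"translation":[-0.5,0,0],"twist":0,"gripper":-0.4},{"translation":[-0.5,0,0],"twist":0,"gripper":-0.4}]'; python3 -m crank '[{"translation":[-0.15,0,0],"twist":0,"gripper":-0.4},{"translation":[-0.3,0,0],"twist":0,"gripper":-0.4},{"translation":[-0.3,0,0],"twist":0,"gripper":-0.4}]';python3 -c "
from h import *
go(.05,-.066,.026,-90)"
```

```text
clock: 9.38
eef_pos: [0.5848, 0.0077, 0.0259]
eef_rot: [179.9, -0.0, -88.1]
force: [-0.1, -1.8, -0.4]
opening: 0.303
finger_force: 1.2
clock: 9.63
eef_pos: [0.5847, 0.0092, 0.026]
eef_rot: [179.9, -0.1, -88.1]
force: [1.3, -9.0, -0.2]
opening: 0.301
finger_force: 4.4
at jig [ 0.0485 -0.0639] 0.026 shift [ 0.21 -0.15 -0.  ] twist 0.3 t 9.6333 F [ 1.3 -9.  -0.2]
```

```bash
python3 -m crank '[{"translation":[1.5,0,0],"twist":0,"gripper":-0.4},{"translation":[3,0,-2],"twist":0,"gripper":-0.4},{"translation":[5,0,-6],"twist":0,"gripper":-0.4},{"translation":[8,3,-10],"twist":0,"gripper":-0.4},{"translation":[10,6,-12],"twist":0,"gripper":-0.4},{"translation":[12,9,-13],"twist":0,"gripper":-0.4},{"translation":[12,9,-13],"twist":0,"gripper":-0.4},{"translation":[12,9,-13],"twist":0,"gripper":-0.4}]'
python3 - <<'E'
from h import *
go(.05,-.24,.022,-90)
cv2.imwrite('pics/s4.png',cv2.resize(imaging.snapshot('side')[130:270,230:400,::-1],None,fx=4,fy=4,interpolation=cv2.INTER_CUBIC))
E
```

```text
clock: 10.3
eef_pos: [0.4982, -0.1131, 0.1586]
eef_rot: [-179.8, 0.1, -88.2]
force: [0.5, 0.6, 0.1]
opening: 0.304
finger_force: 0.0
at jig [-0.0415 -0.1837] 0.1586 shift [ 5.67 -9.08 13.69] twist 0.2 t 10.3 F [0.5 0.6 0.1]
```

View pics/s4.png

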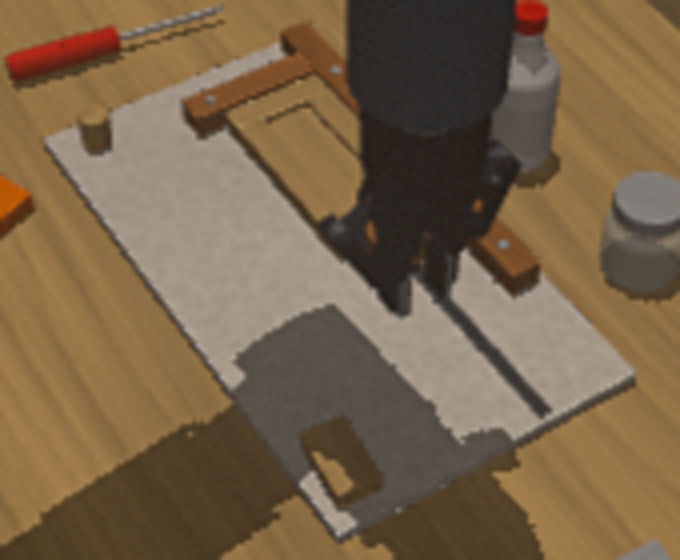

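The arm hides the shoe at about (420,240). I'll move aside and look once more.

```bash
python3 -m crank '[{"translation":[4,3,0],"twist":0,"gripper":-0.4},{"translation":[8,5,0],"twist":0,"gripper":-0.4},{"translation":[12,6,0],"twist":0,"gripper":-0.4},{"translation":[14,6,0],"twist":0,"gripper":-0.4},{"translation":[14,6,0],"twist":0,"gripper":-0.4},{"translation":[14,6,0],"twist":0,"gripper":-0.4}]'
python3 - <<'E'
from h import *
cv2.imwrite('pics/s5.png',cv2.resize(imaging.snapshot('side')[130:270,230:400,::-1],None,fx=4,fy=4,interpolation=cv2.INTER_CUBIC))
E
```

```text
clock: 10.85
eef_pos: [0.4442, -0.2546, 0.1549]
eef_rot: [179.9, 0.1, -88.2]
force: [-0.7, 1.4, -0.3]
opening: 0.301
finger_force: 0.0
```

View pics/s5.png

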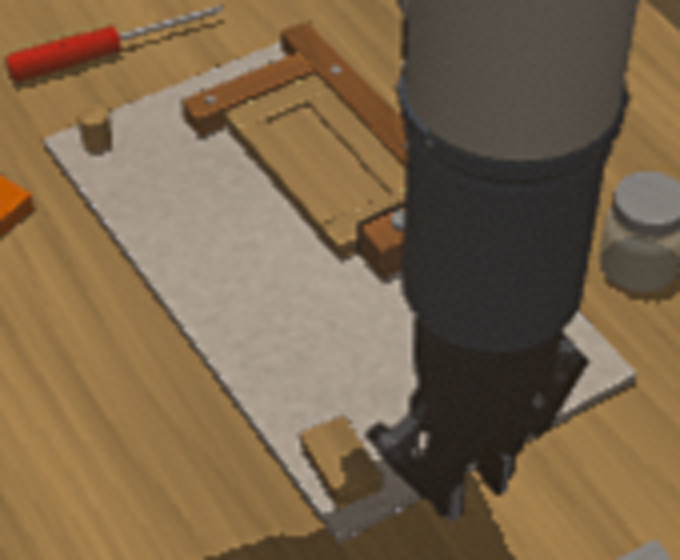

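The shoe at (385,235) bears against the door's right end. The door is square in its corner, and the offcut and dowel haven't moved.

```bash
python3 -c "
from cell import sign_off
print(sign_off())"
```

```text
the job is handed in; nothing more can be done
None
```

The door is pushed home in the jig corner, tight against the fence and end stop. The clamp shoe bears on its right end, nothing else on the jig looks disturbed, and the job is handed in at about 11 s; no verdict came back.

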